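Seat the bench air valve and set it two turns open with its crank handle

TASK

Pull the blue crank handle out of its white upright cup, plug its steel pin fully down into the socket on the rim of the red valve wheel, and crank the wheel clockwise until the valve is closed hard on its stop. Then back it off (counter-clockwise) exactly two full turns, and finish with the handle still plugged in and held in your gripper. Leave everything else on the bench where it stands.

Things in the scene. Friction and masses are not known exactly. Their poses are not given: they have to be found in the camera images.
- handle: loose crank handle, 120 mm long, 0.08 to 0.17 kg, round; z points up along it, origin at the pin's tip. From the tip: steel pin 12 mm thick, 45 mm long (last 6 mm taper to 7 mm), steel collar 28 mm wide, 5 mm thick, blue grip 22 mm thick, 70 mm long. Starts standing in the cup, the collar on the cup's rim
- handle_collar (a point): point on the handle's axis at the underside of the collar, 45 mm above the pin's tip; when the handle is fully plugged in it coincides with wheel_socket
- handle_grip (a point): point on the handle's axis in the lower half of the blue grip, 32 mm above the collar's underside and 43 mm below the handle's top: a good place for the TCP
- cup: white upright round cup on a black foot, fixed to the bench; origin at the centre of its underside. Foot 72 mm in diameter and 10 mm thick, cup 42 mm outside diameter, bore 17 mm, rim 60 mm above the bench; nothing clamps the pin, the handle pulls straight up and must rise 47 mm to be clear
- valve: brass valve bolted to the bench under the red wheel; origin on the bench at the wheel's (vertical) axis. x runs along its copper pipes, which reach 96 mm either way and up to 54 mm high
- wheel (a joint): red wheel's angle, rad: 0 = closed, hard stop; grows as it opens, counter-clockwise from above; one turn = 6.283; other stop at 18.85. Starts 0.25 to 1.25 turns open. Friction 0.1 N m (2 N at the socket), stays where left. At 0 and each full turn the socket lies towards the valve's own +x from the axis. The wheel does not rise as it turns
- wheel_socket (a point): centre of the mouth (top) of the socket, a steel boss on the wheel's rim, 30 mm outside diameter with a vertical through bore of 16 mm, 28 mm deep. Mouth 110 mm above the bench, on a circle of 50 mm radius about the wheel's axis. The pin turns freely in it, so the wheel can be cranked with the gripper's orientation unchanged
- wheel_centre (a point): point on the wheel's axis level with the socket's mouth, 110 mm above the bench; the wheel's rim is 112 mm in outside diameter (65 mm from the axis to the boss's outside), its rim's top 98 mm and its hub's top 106 mm above the bench
- charcoal: bystander, to be left alone: black charcoal soldering block, 100 x 35 x 22 mm; origin under its centre
- pliers: bystander, to be left alone: steel pliers with blue handles, 150 mm, lying flat; origin under its centre
- bench_block: bystander, to be left alone: square steel bench block, 70 x 70 x 20 mm; origin under its centre
- jar: bystander, to be left alone: amber glass jar with black lid, 56 mm wide, 70 mm tall; origin under its centre
- mallet: bystander, to be left alone: small wooden mallet, 220 mm, lying flat; origin under its centre
There are look-alikes about, which are no part of the job. Leave any yellow look-alike of the handle alone. Leave any green look-alike of the cup alone.

How it is judged:
On the way, in this order (a step that is already met when the one before it is completed fails the run):
1. the handle is pulled clear of the cup, held by the gripper (z of handle in the frame of cup above 0.062 m and contact force between the fingers and handle above 1 N), for 0.1 s.
2. the handle's pin is fully down in the wheel's socket (horizontal distance between handle_collar and wheel_socket below 0.006 m and distance between handle_collar and wheel_socket below 0.01 m and angle between handle's own z axis and vertical below 0.25 rad), for 0.1 s.
3. with the handle held and plugged in, the wheel is closed on its stop (within 0.08 rad) (all of step 2 and contact force between the fingers and handle above 1 N and value of joint wheel below 0.08 rad), for 0.1 s.
At the end, for the whole second after the job is handed in: the wheel is at rest two turns open from its stop, within a twentieth of a turn (0.314 rad, 18 degrees); the handle is plugged in (collar within 10 mm of the socket's mouth, 6 mm sideways, tilted under 0.25 rad) and the fingers grip it with more than 1 N (all of step 2 and contact force between the fingers and handle above 1 N and value of joint wheel between 12.252 and 12.88 rad and not (velocity of joint wheel above 0.05 rad/s) and not (velocity of joint wheel below -0.05 rad/s)); the arm keeps its last pose, push and grip.
It fails at once if a bystander (charcoal, pliers, bench block, jar or mallet) is pushed more than 30 mm (distance of any of charcoal, pliers, bench_block, jar, mallet from where it was at the start of the episode above 0.03 m).
It also fails if it takes over 72 s, if anything falls off the work surface, if the arm or the gripper's body presses on something with over 40 N, if the wrist force passes 120 N, or if a joint passes its speed limit or range.

ROBOT

A 6-joint arm with a two-finger parallel gripper is mounted at the origin on the work surface. World frame = base frame: x ahead of the robot, y to its left, z up, the work surface at z = 0. Lengths are in m, angles in rad, forces in N, time in s.
With the tool pointing down it reaches from about 0.35 to 0.95 m from the base axis. Payload 17.4 kg.
Tool frame: the origin (TCP) lies between the finger pads, 19 mm behind the fingertips; this is the grasp point; z points along the fingers, y is the line along which they close (so a half turn about z gives the same grasp; the last joint's range is limited). The gripper opens to 93 mm and grips with 3 to 60 N. Pads are 15 mm wide; open, the fingers measure 128 mm over their backs; the gripper's body (75 mm by 188 mm) begins 65 mm behind the grasp point.
Start: joints at [-1.243, 0.116, 1.442, -0, 1.584, -0.038], TCP at [0.241, -0.63, 0.237] pointing down, gripper open.
Joint ranges: [-2.83, 2.83], [-0.83, 2.19], [0.07, 2.5], [-1.14, 4.28], [0.01, 3], [-2.97, 2.97]. Speed limits (rad/s): [1.89, 1.89, 2.22, 3.14, 3.14, 3.14].

INTERFACE

Orientations are given as a unit quaternion [x, y, z, w].
In Python, from cell import manip, get_image, order gives the robot as it stands.
- The arm moves only by the tool step_hand, called after ">>>" in YAML: its name, and indented under it one key for each argument. Schema: {"type":"object","properties":{"segments":{"type":"array","items":{"type":"array","items":{"type":"number"},"minItems":5,"maxItems":5},"minItems":1,"maxItems":5},"grip_force":{"type":"number"},"only":{"type":"string"},"quiet":{"type":"boolean"},"lines":{"type":"string"}},"required":["segments"],"additionalProperties":false}. segments is a list of rows, 1 to 5 of them, each of 5 numbers: the finger opening in m, then dx, dy, dz in normalised numbers (1 is 1 m), then a turn about the tool's z in shares of 2 rad (1.0 is 2 rad); each row is the pose to reach, as a shift and turn from the pose commanded when the call began, along the tool's axes at that moment; what a row does not reach only later rows make up. A row lasts 1/12 s, in which the tool goes at most 0.0417 m and 0.125 rad, less where a joint would pass 70% of its speed; a pose out of reach is approached as far as the arm can. The fingers move at their own pace and stop on an object; grip_force is the grip in N (left out, the last holds). Time passes only in rows, so rows that do not move let the fingers close. The tool returns the time, the measured TCP pose, the force, the opening and the grip force at its end. only (a regular expression) keeps the lines of the reply that match it, lines (a string "A,B") keeps lines A to B, and quiet returns only ok. A shift or turn number past 1, either way, is cut back to 1. Input that does not fit is refused with a message, and nothing moves.
- manip.observe(): the state, without advancing time (a new reading comes with each control period).
- get_image(name): name is "scene" or "side" or "wrist"; returns a dict with "img" (480x640x3 uint8, red, green, blue), "camera_matrix" (3x3 intrinsics, pixels), "extrinsics" (4x4, takes a point from camera to world coordinates). Camera axes: x right, y down, z forward; pixel columns grow to the right and rows downward; lengths in m; the calibration is good to about 2 mm. A picture is of the moment at which its call begins. There is no depth.
- order.job_done(): hands the job in; it is judged then, once.
The state is a dict: "clock": time; "joint_pos": joint angles; "joint_velocities": joint speeds; "joint_efforts": joint torques, N m; "tcp_pos": TCP position; "eef_rot": TCP orientation; "ft_force": force on the tool from outside, world axes, zero at the start; "torque": the same for the moment, N m; "opening": finger opening in m; "grasp_force": force on a finger pad.
Only numpy, scipy, OpenCV 4.12 (cv2) and the standard library are available. Lean on these libraries where they do the work, as an engineer would, in place of code of your own. Each camera call takes 0.05 s, during which the arm holds its last target. There are 200 camera calls.

## Working session

There is one attempt and no reset: what is moved stays moved. The work goes in short steps, Python scripts to look and compute and a tool call to move; the robot and the scene stay as the last step left them, time stands still between calls to the robot, and variables do not carry over. Pictures are saved under pics/ and viewed, at most 10 in all, crops included, and the job is handed in when it is done.

```bash
ls; mkdir -p pics; cat > h.py <<'E'
import numpy as np, cv2
from cell import manip,get_image,order
def snap(n,f):
    d=get_image(n); cv2.imwrite('pics/'+f,cv2.cvtColor(d['img'],cv2.COLOR_RGB2BGR)); np.savez('pics/'+f[:-4],**d); return d
def ray(d,u,v):
    K=np.array(d['camera_matrix']);E=np.array(d['extrinsics'])
    r=E[:3,:3]@np.linalg.solve(K,[u,v,1.]); return E[:3,3],r/np.linalg.norm(r)
def onz(d,u,v,z):
    o,r=ray(d,u,v); return o+r*(z-o[2])/r[2]
def tri(rays):
    A=0;b=0
    for o,r in rays:
        P=np.eye(3)-np.outer(r,r);A=A+P;b=b+P@o
    return np.linalg.solve(A,b)
E
python3 - <<'E'
from h import *
a=snap('scene','s0.png');b=snap('side','d0.png')
for d in(a,b): print(np.round(d['extrinsics'],3).tolist(),d['camera_matrix'][0])
print(manip.observe())
E
```

```text
pics
[[0.892, 0.323, -0.318, 0.9], [0.452, -0.666, 0.593, -0.597], [-0.02, -0.672, -0.74, 0.849], [0.0, 0.0, 0.0, 1.0]] [442.54233255   0.         321.60669207]
[[-0.994, -0.068, 0.088, 0.461], [-0.11, 0.693, -0.712, 0.863], [-0.013, -0.717, -0.697, 0.954], [0.0, 0.0, 0.0, 1.0]] [450.1731572    0.         309.58637982]
{'clock': 0.1, 'joint_pos': array([-1.24277499e+00,  1.16455998e-01,  1.44218582e+00, -2.79360358e-06,
        1.58398654e+00, -3.78047943e-02]), 'joint_velocities': array([-1.08411382e-03, -3.28631230e-04, -4.10057203e-03,  1.44144842e-03,
       -2.04363193e-04, -6.80099770e-05]), 'joint_efforts': array([ 2.39147616e-03, -7.22893667e+01, -6.23864651e+01,  7.81243877e-02,
        2.29133555e-02, -9.71182158e-05]), 'tcp_pos': array([ 0.24139974, -0.6301927 ,  0.23677472]), 'eef_rot': array([ 9.83317866e-01,  1.81894769e-01, -7.62634472e-05, -5.12209347e-04]), 'ft_force': array([-0.72956304,  0.38084592, -0.15650623]), 'torque': array([-0.02178368,  0.00307716,  0.01108994]), 'grasp_force': 0.0, 'opening': 0.09324378023119774}
```

View pics/s0.png

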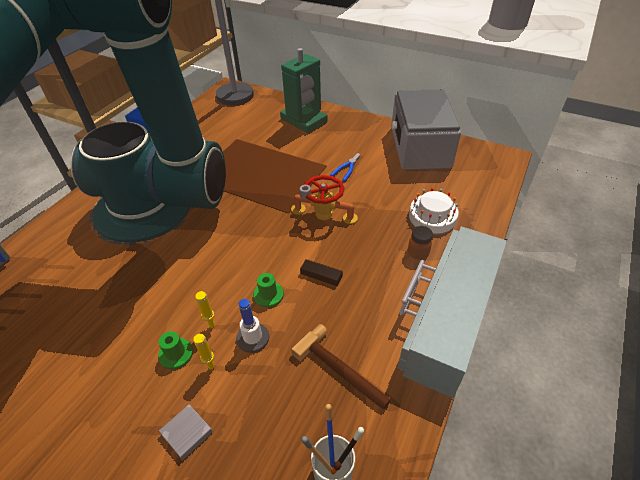

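View pics/d0.png

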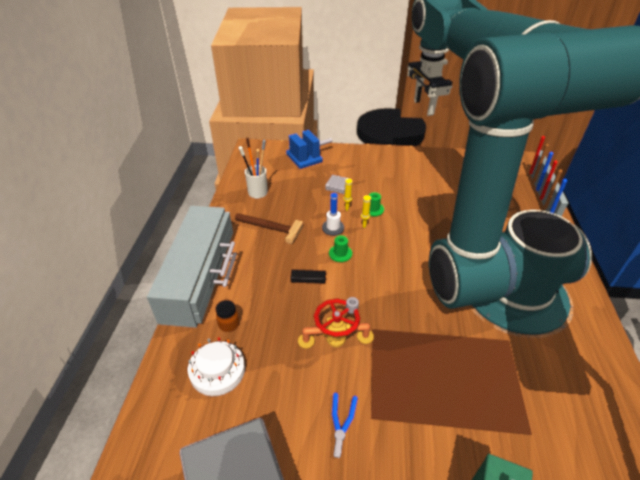

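In the scene view, the blue handle stands in the white cup at (248,322), and at (333,212) in the side view. The look-alikes are yellow handles at (204,308) and (205,350), and green cups at (267,290) and (174,350). The red wheel is at (322,190), with its grey boss at (305,190); in the side view these are (337,317) and (352,306). Only the blue handle in the white cup fits the description. Next I'll confirm that in a crop and measure.

```bash
python3 - <<'E'
from h import *
a=dict(np.load('pics/s0.npz'));b=dict(np.load('pics/d0.npz'))
def mask(d,col,win):
    hsv=cv2.cvtColor(d['img'],cv2.COLOR_RGB2HSV)
    H,S,V=[hsv[...,i].astype(int) for i in range(3)]
    m={'blue':(abs(H-116)<12)&(S>130)&(V>50),'red':((H<5)|(H>172))&(S>180)&(V>90),'grey':(S<60)&(V>70)&(V<235)}[col]
    w=np.zeros_like(m);x0,x1,y0,y1=win;w[y0:y1,x0:x1]=1;m=m&w
    n,l,st,c=cv2.connectedComponentsWithStats(m.astype(np.uint8))
    k=1+np.argmax(st[1:,4]);print(col,st[k],c[k].round(1));return l==k,c[k]
for n,d,wb,wr,wg in(('s',a,(230,265,290,330),(290,355,165,212),(297,314,182,203)),('d',b,(322,346,190,215),(305,368,292,345),(343,362,296,316))):
    d['b']=mask(d,'blue',wb);d['r']=mask(d,'red',wr);d['g']=mask(d,'grey',wg)
g=tri([ray(d,*d['b'][1]) for d in(a,b)]);print('grip centroid',g, [onz(d,*d['b'][1],.1)[:2] for d in(a,b)])
# wheel: rim top ring outer contour -> plane z~.092 ; fit circle
for d in(a,b):
    ys,xs=np.nonzero(d['r'][0]);
    h=cv2.convexHull(np.stack([xs,ys],1).astype(np.float32))[:,0]
    P=np.array([onz(d,*p,.092)[:2] for p in h]);(cx,cy),r=cv2.minEnclosingCircle(P.astype(np.float32));
    A=np.c_[2*P,np.ones(len(P))];s=np.linalg.lstsq(A,(P**2).sum(1),rcond=None)[0]
    print('wheel',cx,cy,r,s[:2],np.sqrt(s[2]+s[0]**2+s[1]**2))
print('boss',tri([ray(d,*d['g'][1]) for d in(a,b)]),[onz(d,*d['g'][1],.1)[:2] for d in(a,b)])
c=[cv2.resize(d['img'][y-40:y+40,x-50:x+50],None,fx=4,fy=4,interpolation=2) for d,x,y in((a,245,325),(b,337,210),(a,320,195),(b,337,320))]
o=np.vstack([np.hstack(c[:2]),np.hstack(c[2:])])[:600]
o=cv2.resize(np.vstack([np.hstack(c[:2]),np.hstack(c[2:])]),(750,600))
cv2.imwrite('pics/c0.png',o[...,::-1])
E
```

```text
blue [239 299  11   9  77] [243.7 303.1]
red [305 175  39  29 420] [324.8 188.4]
grey [300 185  11  14 114] [304.4 190.8]
blue [331 199   6  15  68] [333.1 205.7]
red [314 299  46  37 585] [336.2 318.2]
grey [347 298  11  15 123] [351.8 303.9]
grip centroid [ 0.51327441 -0.20755076  0.10640592] [array([ 0.50337138, -0.20501551]), array([ 0.51906343, -0.21133137])]
wheel 0.4839494228363037 0.19917327165603638 0.05739366635680199 [0.48216278 0.19907053] 0.055186655916783504
wheel 0.4803698658943176 0.20052748918533325 0.055250704288482666 [0.48068346 0.20032272] 0.0540706582672261
boss [0.44656423 0.16271475 0.09818516] [array([0.448165  , 0.16089287]), array([0.44616044, 0.1639626 ])]
```

View pics/c0.png

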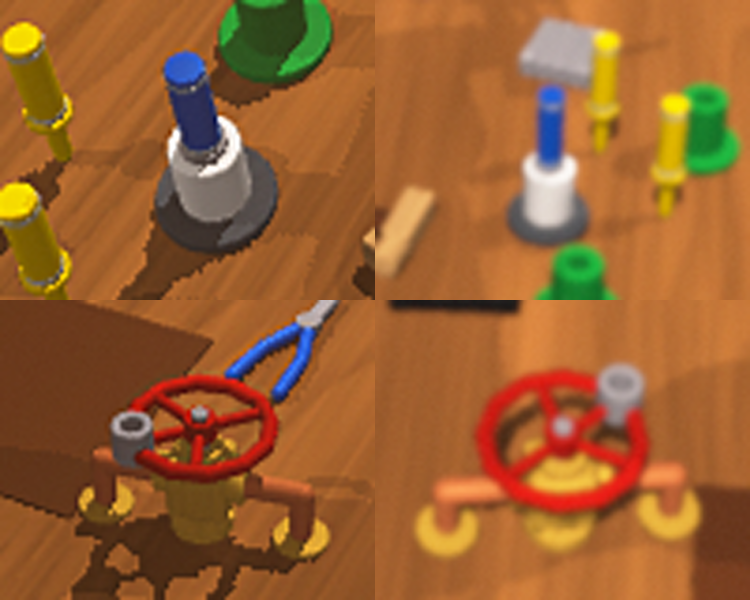

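The crop confirms it: a blue grip with a steel collar sits in the white cup on its black foot, with two yellow handles and two green cups nearby. The boss is at scene ~(305,187).

```bash
python3 - <<'E'
from h import *
from scipy.spatial.transform import Rotation as R
a=dict(np.load('pics/s0.npz'));b=dict(np.load('pics/d0.npz'))
S=lambda x,y,cx,cy:(cx-50+x/3.75,cy-40+y/3.75)
def both(n,p,q,z): print(n,z,onz(a,*p,z)[:2].round(4),onz(b,*q,z)[:2].round(4),tri([ray(a,*p),ray(b,*q)]).round(4))
both('top',S(185,63,245,325),S(551-375,95,337,210),.135)
both('rim',S(207,148,245,325),S(549-375,165,337,210),.06)
both('foot',S(217,198,245,325),S(549-375,215,337,210),.01)
both('yl_A',S(22,38,245,325),S(676-375,104,337,210),.12)
both('yl_B',S(17,200,245,325),S(607-375,41,337,210),.12)
both('green',S(272,0,245,325),S(579-375,262,337,210),.06)
both('boss',S(131,424,320,195),S(621-375,381-300,337,320),.11) if 0 else both('boss',S(131,124,320,195),S(621-375,81,337,320),.11)
both('hub',S(200,112,320,195),S(562-375,126,337,320),.106)
both('fl1',S(105,203,320,195),S(670-375,210,337,320),.01)
both('fl2',S(328,240,320,195),S(447-375,230,337,320),.01)
s=manip.observe();M=R.from_quat(s['eef_rot']).as_matrix();print(M.round(3))
for p in([.513,-.21,.15],[.513,-.21,.092]): print((M.T@(np.array(p)-s['tcp_pos'])).round(4))
E
```

```text
top 0.135 [ 0.5214 -0.2202] [ 0.5177 -0.2171] [ 0.5189 -0.2192  0.1328]
rim 0.06 [ 0.5248 -0.2235] [ 0.5177 -0.2208] [ 0.5204 -0.2225  0.057 ]
foot 0.01 [ 0.5248 -0.2257] [ 0.5161 -0.2152] [ 0.5188 -0.2227  0.0022]
yl_A 0.12 [ 0.4241 -0.2375] [ 0.4179 -0.2344] [ 0.4197 -0.2363  0.1171]
yl_B 0.12 [ 0.4839 -0.3201] [ 0.4772 -0.3158] [ 0.4793 -0.319   0.1164]
green 0.06 [ 0.503 -0.119] [ 0.486 -0.105] [ 0.4915 -0.1132  0.0492]
boss 0.11 [0.4501 0.1609] [0.4448 0.1649] [0.4465 0.1636 0.1073]
hub 0.106 [0.4849 0.197 ] [0.4801 0.2018] [0.4816 0.2001 0.103 ]
fl1 0.01 [0.4148 0.1756] [0.4056 0.1902] [4.070e-01 1.844e-01 4.000e-04]
fl2 0.01 [0.5797 0.2111] [0.5525 0.2212] [5.644e-01 2.185e-01 2.000e-04]
[[ 0.934  0.358 -0.   ]
 [ 0.358 -0.934  0.001]
 [ 0.    -0.001 -1.   ]]
[ 0.4039 -0.2951  0.0871]
[ 0.4039 -0.2951  0.1451]
```

>>> step_hand:
  segments:
    - [0.07, 0.4068, -0.284, 0, 0]
    - [0.07, 0.4068, -0.284, 0, 0]
    - [0.07, 0.4068, -0.284, 0, 0]
    - [0.07, 0.4068, -0.284, 0, 0]
    - [0.07, 0.4068, -0.284, 0, 0]
  grip_force: 30

```text
clock: 0.52
tcp_pos: [0.3588, -0.4561, 0.2371]
eef_rot: [0.983, 0.182, -0.0, -0.0]
ft_force: [0.9, -0.4, 1.1]
opening: 0.0705
grasp_force: 0.0
```

>>> step_hand:
  segments:
    - [0.06, 0.2359, -0.1647, 0, 0]
    - [0.06, 0.2359, -0.1647, 0, 0]
    - [0.06, 0.2359, -0.1647, 0, 0]
    - [0.06, 0.2359, -0.1647, 0, 0]
    - [0.06, 0.2359, -0.1647, 0, 0]

```text
clock: 0.93
tcp_pos: [0.4758, -0.2835, 0.2374]
eef_rot: [0.983, 0.182, -0.0, 0.0]
ft_force: [0.7, -0.3, 0.1]
opening: 0.0599
grasp_force: 0.0
```

>>> step_hand:
  segments:
    - [0.06, 0.065, -0.045, 0.02, 0]
    - [0.06, 0.065, -0.045, 0.05, 0]
    - [0.06, 0.065, -0.045, 0.05, 0]
    - [0.06, 0.065, -0.045, 0.05, 0]
    - [0.06, 0.065, -0.045, 0.05, 0]

```text
clock: 1.35
tcp_pos: [0.5195, -0.2202, 0.1872]
eef_rot: [0.983, 0.182, -0.001, -0.0]
ft_force: [-0.6, 0.2, 0.8]
opening: 0.06
grasp_force: 0.0
```

```bash
python3 - <<'E'
from h import *
d=snap('wrist','w1.png'); print(manip.observe()['tcp_pos'])
E
```

```text
[ 0.51956427 -0.22091454  0.18821328]
```

View pics/w1.png

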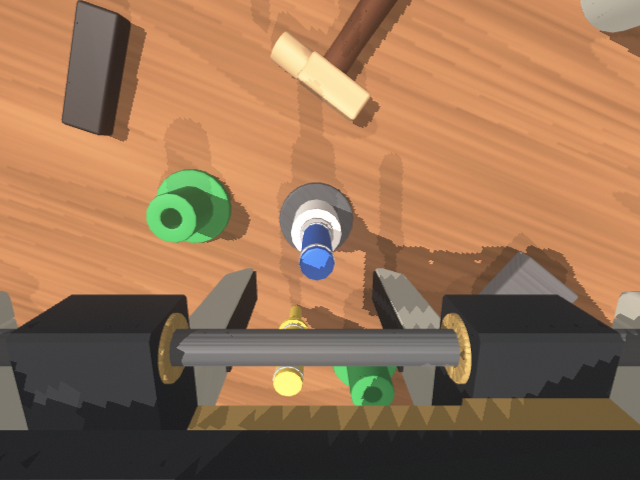

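The wrist view shows the blue top at (317,264), between the fingertips (midpoint about x=315). I'll cast that ray to check the fore-aft offset.

```bash
python3 - <<'E'
from h import *
d=dict(np.load('pics/w1.npz')); print(onz(d,317,264,.135),onz(d,316,222,.062))
from scipy.spatial.transform import Rotation as R
s=manip.observe();M=R.from_quat(s['eef_rot']).as_matrix()
print(M.T@(np.r_[onz(d,317,264,.135)[:2],.092]-s['tcp_pos']))
E
```

```text
[ 0.5205268  -0.22320794  0.135     ] [ 0.52950055 -0.21947526  0.062     ]
[7.63570914e-05 2.43919511e-03 9.62144793e-02]
```

>>> step_hand:
  segments:
    - [0.06, 0, 0.001, 0.04, 0]
    - [0.06, 0, 0.001, 0.08, 0]
    - [0.06, 0, 0.001, 0.095, 0]
    - [0.0, 0, 0.001, 0.095, 0]
    - [0.0, 0, 0.001, 0.095, 0]
  grip_force: 40

```text
clock: 1.82
tcp_pos: [0.5199, -0.2224, 0.0936]
eef_rot: [0.983, 0.181, 0.0, 0.0]
ft_force: [-0.1, -1.0, 0.7]
opening: 0.0512
grasp_force: 0.0
```

>>> step_hand:
  segments:
    - [0, 0, 0, 0, 0]
    - [0, 0, 0, 0, 0]
    - [0, 0, 0, 0, 0]
    - [0, 0, 0, 0, 0]

```text
clock: 2.15
tcp_pos: [0.5205, -0.2214, 0.0937]
eef_rot: [0.983, 0.182, 0.001, 0.0]
ft_force: [-0.0, -0.5, -0.2]
opening: 0.0246
grasp_force: 0.0
```

>>> step_hand:
  segments:
    - [0, 0, 0, 0, 0]
    - [0, 0, 0, 0, 0]
    - [0, 0, 0, 0, 0]
  grip_force: 40

```text
clock: 2.4
tcp_pos: [0.5205, -0.2213, 0.0934]
eef_rot: [0.983, 0.182, 0.0, 0.0]
ft_force: [-1.0, -0.3, 6.8]
opening: 0.0219
grasp_force: 40.0
```

>>> step_hand:
  segments:
    - [0, 0, 0, -0.02, 0]
    - [0, 0, 0, -0.06, 0]
    - [0, 0, 0, -0.095, 0]
    - [0, 0, 0, -0.095, 0]
    - [0, 0, 0, -0.095, 0]

```text
clock: 2.82
tcp_pos: [0.5208, -0.2213, 0.1895]
eef_rot: [0.983, 0.182, 0.001, 0.001]
ft_force: [-0.4, -1.6, -2.0]
opening: 0.0215
grasp_force: 40.0
```

>>> step_hand:
  segments:
    - [0, 0.004, -0.04, -0.01, 0]
    - [0, 0.0084, -0.12, -0.02, 0]
    - [0, 0.0084, -0.386, -0.035, 0]
    - [0, 0.0084, -0.386, -0.035, 0]
    - [0, 0.0084, -0.386, -0.035, 0]

```text
clock: 3.23
tcp_pos: [0.4516, -0.0247, 0.2092]
eef_rot: [0.983, 0.182, -0.001, -0.0]
ft_force: [0.7, 0.0, -1.2]
opening: 0.0214
grasp_force: 40.0
```

```bash
python3 - <<'E'
from h import *
from scipy.spatial.transform import Rotation as R
s=manip.observe();M=R.from_quat(s['eef_rot']).as_matrix()
print(M.T@(np.r_[.4465,.1636,.225]-s['tcp_pos']))
E
```

```text
[ 0.06244467 -0.17768531 -0.0157632 ]
```

>>> step_hand:
  segments:
    - [0, 0.012, -0.178, -0.016, 0]
    - [0, 0.012, -0.178, -0.016, 0]
    - [0, 0.012, -0.178, -0.016, 0]
    - [0, 0.012, -0.178, -0.016, 0]
    - [0, 0.012, -0.178, -0.016, 0]

```text
clock: 3.65
tcp_pos: [0.3987, 0.1481, 0.2259]
eef_rot: [0.983, 0.183, -0.001, -0.001]
ft_force: [-0.5, -0.3, -1.2]
opening: 0.0215
grasp_force: 40.0
```

>>> step_hand:
  segments:
    - [0, 0, 0, 0, 0]
    - [0, 0, 0, 0, 0]

```text
clock: 3.82
tcp_pos: [0.4002, 0.1448, 0.2255]
eef_rot: [0.983, 0.183, -0.001, 0.0]
ft_force: [0.9, 0.7, -0.6]
opening: 0.0217
grasp_force: 40.0
```

```bash
python3 - <<'E'
from h import *
d=snap('wrist','w2.png');d=snap('scene','s2.png');d=snap('side','d2.png')
a=np.hstack([cv2.imread('pics/s2.png')[110:250,250:390],cv2.imread('pics/d2.png')[230:370,270:410]])
cv2.imwrite('pics/c2.png',cv2.resize(a,(800,400),interpolation=2))
E
```

```text
(no output)
```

View pics/w2.png

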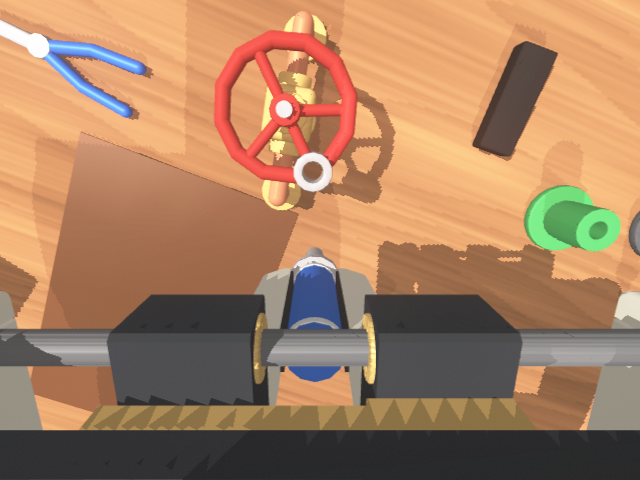

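View pics/c2.png

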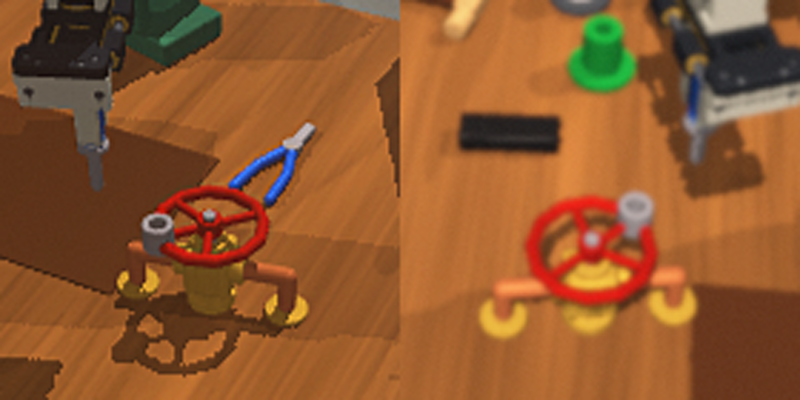

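The wrist view shows the socket mouth at (313,171) and the hub at (285,110). The pin hangs straight, and its tip is at about (284,175) in the scene view and (373,287) in the side view.

```bash
python3 - <<'E'
from h import *
from scipy.spatial.transform import Rotation as R
w,a,b=[dict(np.load(f'pics/{n}.npz')) for n in('w2','s2','d2')]
s=manip.observe();M=R.from_quat(s['eef_rot']).as_matrix();t=s['tcp_pos'];print(t)
print('boss wrist',onz(w,313,170.5,.11),'hub',onz(w,285,110,.106))
k=140/400
B=[ray(a,250+158*k,110+223*k),ray(b,270+236*k,230+204*k),ray(w,313,170.5)];p=tri(B);print('boss tri',p)
T=tri([ray(a,250+97*k,110+186*k),ray(b,270+295*k,230+162*k)]);print('tip',T)
for q in(onz(w,313,170.5,.11),np.array([.4465,.1636,0])): print((M.T@(q-t)).round(4))
E
```

```text
[0.40082933 0.14346804 0.22596352]
boss wrist [0.4484112  0.16266525 0.11      ] hub [0.48143721 0.1972829  0.106     ]
boss tri [0.44749066 0.16311081 0.10776657]
tip [0.39946565 0.1451562  0.1463994 ]
[ 0.0514 -0.001   0.1159]
[ 0.0501 -0.0025  0.2259]
```

>>> step_hand:
  segments:
    - [0, 0.03, -0.0015, 0, 0]
    - [0, 0.051, -0.0015, 0.01, 0]
    - [0, 0.051, -0.0015, 0.03, 0]
    - [0, 0.051, -0.0015, 0.03, 0]
    - [0, 0.051, -0.0015, 0.03, 0]

```text
clock: 4.38
tcp_pos: [0.4475, 0.163, 0.1958]
eef_rot: [0.983, 0.181, -0.001, 0.0]
ft_force: [-0.4, 1.0, -0.7]
opening: 0.0217
grasp_force: 40.0
```

>>> step_hand:
  segments:
    - [0, 0, 0, 0.008, 0]
    - [0, 0, 0, 0.015, 0]
    - [0, 0, 0, 0.015, 0]

```text
clock: 4.63
tcp_pos: [0.4473, 0.1637, 0.1808]
eef_rot: [0.983, 0.182, -0.0, 0.0]
ft_force: [-1.0, 0.6, -1.2]
opening: 0.0214
grasp_force: 40.0
```

>>> step_hand:
  segments:
    - [0, 0, 0, 0.01, 0]
    - [0, 0, 0, 0.02, 0]
    - [0, 0, 0, 0.03, 0]
    - [0, 0, 0, 0.034, 0]
    - [0, 0, 0, 0.036, 0]

```text
clock: 5.05
tcp_pos: [0.4473, 0.1639, 0.1445]
eef_rot: [0.983, 0.182, -0.001, 0.0]
ft_force: [0.3, -0.5, -1.4]
opening: 0.0217
grasp_force: 40.0
```

>>> step_hand:
  segments:
    - [0, 0, 0, 0, 0]
    - [0, 0, 0, 0, 0]

```text
clock: 5.22
tcp_pos: [0.4478, 0.1641, 0.1459]
eef_rot: [0.983, 0.182, 0.0, -0.0]
ft_force: [1.3, -0.3, -0.7]
opening: 0.0216
grasp_force: 40.0
```

```bash
cat > c.py <<'E'
# usage: c.py Cx Cy step_deg n [z] : rows along the circle from the present angle
import sys; from h import *
from scipy.spatial.transform import Rotation as R
C=np.array([float(x) for x in sys.argv[1:3]]);st=float(sys.argv[3]);n=int(sys.argv[4])
s=manip.observe();M=R.from_quat([.9833,.1819,0,0]).as_matrix();t=s['tcp_pos'];v=t[:2]-C
th=np.degrees(np.arctan2(v[1],v[0]));print('t',s['clock'],'angle',th.round(1),'r',np.linalg.norm(v).round(4),'z',t[2].round(4),'F',s['ft_force'].round(1),'grip',s['grasp_force'])
for k in range(1,n+1):
    a=np.radians(th+k*st);print((M.T@np.r_[C+.05*np.array([np.cos(a),np.sin(a)])-t[:2],0])[:2].round(3),end=' ')
print()
E
```

>>> step_hand:
  segments:
    - [0, 0, 0, 0.0015, 0]
    - [0, 0, 0, 0.0015, 0]

```text
clock: 5.38
tcp_pos: [0.4478, 0.1641, 0.1444]
eef_rot: [0.983, 0.182, 0.0, -0.0]
ft_force: [-0.9, 0.4, -1.3]
opening: 0.0216
grasp_force: 40.0
```

```bash
python3 c.py .4815 .1995 -20 5
```

```text
t 5.3833 angle -133.6 r 0.0489 z 0.1444 F [-0.9  0.4 -1.3] grip 39.99987244606018
[-0.006 -0.016] [-0.004 -0.034] [ 0.003 -0.049] [ 0.015 -0.062] [ 0.031 -0.069]
```

>>> step_hand:
  segments:
    - [0, -0.006, -0.016, 0, 0]
    - [0, -0.004, -0.034, 0, 0]
    - [0, 0.003, -0.049, 0, 0]
    - [0, 0.003, -0.049, 0, 0]

```text
clock: 5.72
tcp_pos: [0.433, 0.2125, 0.1445]
eef_rot: [0.983, 0.183, 0.0, -0.0]
ft_force: [0.5, -0.6, -1.3]
opening: 0.0214
grasp_force: 40.0
```

```bash
python3 c.py .4815 .1995 -20 5
```

```text
t 5.7167 angle 165.0 r 0.0502 z 0.1445 F [ 0.5 -0.6 -1.3] grip 40.000357031822205
[ 0.013 -0.012] [ 0.029 -0.019] [ 0.046 -0.02 ] [ 0.063 -0.015] [ 0.077 -0.005]
```

```bash
python3 - <<'E'
from h import *
d=snap('scene','s3.png');d=snap('side','d3.png')
a=np.hstack([cv2.imread('pics/s3.png')[130:230,270:370],cv2.imread('pics/d3.png')[260:360,290:390]])
cv2.imwrite('pics/c3.png',cv2.resize(a,(800,400),interpolation=2))
E
```

```text
(no output)
```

View pics/c3.png

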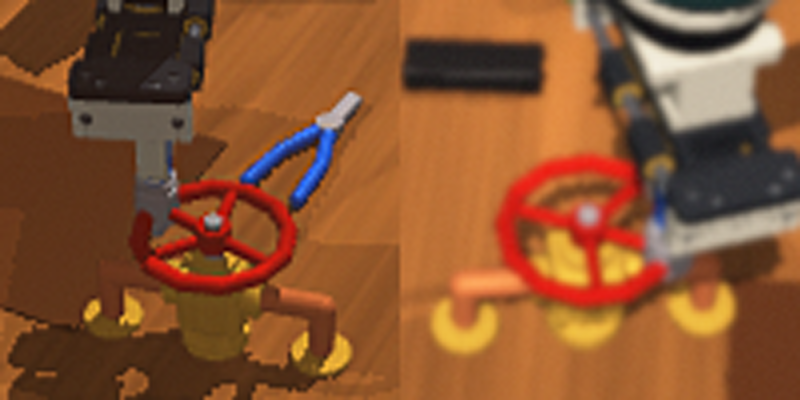

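The crop shows the wheel's boss now under the gripper at the left of the wheel, in scene crop ~(155,210). The wheel turned with the handle and the pin is seated, so I'll keep cranking clockwise.

>>> step_hand:
  segments:
    - [0, 0.013, -0.012, 0, 0]
    - [0, 0.029, -0.019, 0, 0]
    - [0, 0.046, -0.02, 0, 0]
    - [0, 0.063, -0.015, 0, 0]
    - [0, 0.077, -0.005, 0, 0]

```text
clock: 6.23
tcp_pos: [0.5035, 0.2435, 0.1441]
eef_rot: [0.983, 0.182, -0.0, -0.001]
ft_force: [-2.8, 2.6, -0.4]
opening: 0.0218
grasp_force: 40.0
```

```bash
python3 c.py .4815 .1995 -10 5
```

```text
t 6.2333 angle 63.4 r 0.0492 z 0.1441 F [-2.8  2.6 -0.4] grip 40.001453161239624
[0.006 0.006] [0.01  0.014] [0.013 0.022] [0.014 0.031] [0.013 0.04 ]
```

>>> step_hand:
  segments:
    - [0, 0.006, 0.006, 0, 0]
    - [0, 0.01, 0.014, 0, 0]
    - [0, 0.013, 0.022, 0, 0]
    - [0, 0.014, 0.031, 0, 0]
    - [0, 0.013, 0.04, 0, 0]

```text
clock: 6.65
tcp_pos: [0.5298, 0.2094, 0.1444]
eef_rot: [0.983, 0.182, 0.0, -0.0]
ft_force: [-0.2, 3.4, -0.7]
opening: 0.0215
grasp_force: 40.0
```

```bash
python3 c.py .4815 .1995 -10 5
```

```text
t 6.65 angle 11.6 r 0.0493 z 0.1444 F [-0.2  3.4 -0.7] grip 40.00139594078064
[-0.001  0.009] [-0.005  0.017] [-0.01   0.024] [-0.016  0.03 ] [-0.023  0.035]
```

>>> step_hand:
  segments:
    - [0, -0.001, 0.009, 0, 0]
    - [0, -0.005, 0.017, 0, 0]
    - [0, -0.005, 0.017, 0, 0]

```text
clock: 6.9
tcp_pos: [0.5308, 0.1967, 0.1469]
eef_rot: [0.983, 0.182, 0.002, -0.006]
ft_force: [-7.6, 43.9, 12.2]
opening: 0.0298
grasp_force: 40.0
```

```bash
python3 c.py .4815 .1995 -20 5
```

```text
t 6.9 angle -3.3 r 0.0494 z 0.1469 F [-7.6 43.9 12.2] grip 39.97671755205374
[-0.009  0.015] [-0.023  0.025] [-0.04   0.029] [-0.057  0.028] [-0.073  0.021]
```

The stop is reached: 44 N of resistance just past 12°. Now I'll ease back.

>>> step_hand:
  segments:
    - [0, 0.003, -0.009, 0, 0]
    - [0, 0.005, -0.016, 0, 0]
    - [0, 0.005, -0.016, 0, 0]
  grip_force: 60

```text
clock: 7.15
tcp_pos: [0.5298, 0.2099, 0.1453]
eef_rot: [0.983, 0.182, 0.001, -0.0]
ft_force: [-0.9, 2.8, 6.5]
opening: 0.0214
grasp_force: 60.0
```

```bash
python3 c.py .4815 .1995 -20 1; python3 - <<'E'
from h import *
d=snap('scene','s4.png');d=snap('side','d4.png')
a=np.hstack([cv2.imread('pics/s4.png')[130:230,270:370],cv2.imread('pics/d4.png')[260:360,290:390]])
cv2.imwrite('pics/c4.png',cv2.resize(a,(800,400),interpolation=2))
E
```

```text
t 7.15 angle 12.1 r 0.0494 z 0.1453 F [-0.9  2.8  6.5] grip 60.001500248909
[-0.005  0.017]
```

View pics/c4.png

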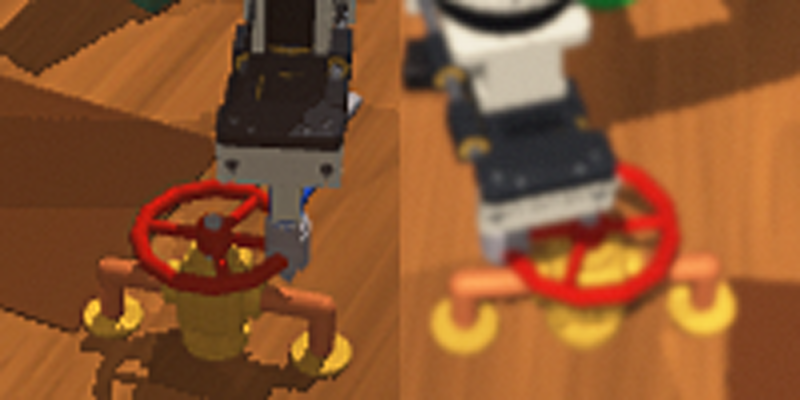

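The wheel is at the valve's +x, with the boss under the gripper over the right-hand pipe and the handle upright again. I'll press gently against the stop with the firmer grip so step 3 is clearly held without tilt.

>>> step_hand:
  segments:
    - [0, 0, 0.003, 0, 0]
    - [0, -0.001, 0.006, 0, 0]
    - [0, -0.001, 0.006, 0, 0]
    - [0, -0.001, 0.006, 0, 0]
    - [0, -0.001, 0.006, 0, 0]
  grip_force: 60

```text
clock: 7.67
tcp_pos: [0.5308, 0.2062, 0.1455]
eef_rot: [0.983, 0.182, 0.001, -0.004]
ft_force: [-3.8, 30.0, 2.2]
opening: 0.0209
grasp_force: 60.1
```

```bash
python3 c.py .4815 .1995 20 5
```

```text
t 7.6667 angle 7.7 r 0.0497 z 0.1455 F [-3.8 30.   2.2] grip 60.06260633468628
[ 0.001 -0.017] [-0.004 -0.034] [-0.014 -0.048] [-0.029 -0.057] [-0.046 -0.061]
```

>>> step_hand:
  segments:
    - [0, 0.001, -0.019, 0, 0]
    - [0, -0.004, -0.037, 0, 0]
    - [0, -0.014, -0.052, 0, 0]
    - [0, -0.028, -0.061, 0, 0]
    - [0, -0.045, -0.065, 0, 0]
  grip_force: 60

```text
clock: 8.08
tcp_pos: [0.4662, 0.2476, 0.1453]
eef_rot: [0.983, 0.182, 0.002, 0.001]
ft_force: [7.7, -5.5, 7.3]
opening: 0.0214
grasp_force: 60.0
```

```bash
python3 c.py .4815 .1995 25 5
```

```text
t 8.0833 angle 107.6 r 0.0505 z 0.1453 F [ 7.7 -5.5  7.3] grip 60.002617835998535
[-0.021  0.004] [-0.039  0.016] [-0.05   0.035] [-0.053  0.056] [-0.046  0.077]
```

>>> step_hand:
  segments:
    - [0, -0.021, 0.004, 0, 0]
    - [0, -0.039, 0.016, 0, 0]
    - [0, -0.05, 0.035, 0, 0]
    - [0, -0.053, 0.056, 0, 0]
    - [0, -0.046, 0.077, 0, 0]
  grip_force: 60

```text
clock: 8.5
tcp_pos: [0.4499, 0.1588, 0.1454]
eef_rot: [0.983, 0.182, 0.002, -0.001]
ft_force: [6.8, 17.7, 1.3]
opening: 0.0212
grasp_force: 60.0
```

```bash
python3 c.py .4815 .1995 25 5
```

```text
t 8.5 angle -127.8 r 0.0516 z 0.1454 F [ 6.8 17.7  1.3] grip 60.01227915287018
[0.016 0.015] [0.036 0.023] [0.058 0.021] [0.077 0.011] [ 0.09  -0.007]
```

>>> step_hand:
  segments:
    - [0, 0.016, 0.015, 0, 0]
    - [0, 0.036, 0.023, 0, 0]
    - [0, 0.058, 0.021, 0, 0]
    - [0, 0.077, 0.011, 0, 0]
    - [0, 0.09, -0.007, 0, 0]
  grip_force: 60

```text
clock: 8.92
tcp_pos: [0.5329, 0.197, 0.1451]
eef_rot: [0.983, 0.181, -0.0, 0.001]
ft_force: [-14.5, -5.3, 12.1]
opening: 0.0213
grasp_force: 60.0
```

```bash
python3 c.py .4815 .1995 25 5
```

```text
t 8.9167 angle -2.8 r 0.0515 z 0.1451 F [-14.5  -5.3  12.1] grip 60.002837777137756
[ 0.003 -0.022] [-0.002 -0.043] [-0.016 -0.06 ] [-0.035 -0.069] [-0.057 -0.07 ]
```

>>> step_hand:
  segments:
    - [0, 0.003, -0.022, 0, 0]
    - [0, -0.002, -0.043, 0, 0]
    - [0, -0.016, -0.06, 0, 0]
    - [0, -0.035, -0.069, 0, 0]
    - [0, -0.057, -0.07, 0, 0]
  grip_force: 60

```text
clock: 9.33
tcp_pos: [0.454, 0.2433, 0.1452]
eef_rot: [0.983, 0.182, 0.002, 0.001]
ft_force: [12.3, -9.5, 7.3]
opening: 0.0213
grasp_force: 60.0
```

```bash
python3 c.py .4815 .1995 25 5
```

```text
t 9.3333 angle 122.1 r 0.0517 z 0.1452 F [12.3 -9.5  7.3] grip 60.010358691215515
[-0.02  0.01] [-0.034  0.027] [-0.04   0.047] [-0.037  0.069] [-0.025  0.087]
```

>>> step_hand:
  segments:
    - [0, -0.02, 0.01, 0, 0]
    - [0, -0.034, 0.027, 0, 0]
    - [0, -0.04, 0.047, 0, 0]
    - [0, -0.037, 0.069, 0, 0]
    - [0, -0.025, 0.087, 0, 0]
  grip_force: 60

```text
clock: 9.75
tcp_pos: [0.4613, 0.1521, 0.1454]
eef_rot: [0.983, 0.182, 0.002, -0.001]
ft_force: [3.5, 23.7, 2.0]
opening: 0.0219
grasp_force: 60.0
```

```bash
python3 c.py .4815 .1995 25 5
```

```text
t 9.75 angle -113.1 r 0.0515 z 0.1454 F [ 3.5 23.7  2. ] grip 60.02282738685608
[0.019 0.01 ] [0.041 0.013] [0.062 0.006] [ 0.077 -0.009] [ 0.085 -0.029]
```

>>> step_hand:
  segments:
    - [0, 0.019, 0.01, 0, 0]
    - [0, 0.041, 0.013, 0, 0]
    - [0, 0.062, 0.006, 0, 0]
    - [0, 0.077, -0.009, 0, 0]
    - [0, 0.077, -0.009, 0, 0]
  grip_force: 60

```text
clock: 10.17
tcp_pos: [0.5315, 0.1903, 0.1452]
eef_rot: [0.983, 0.182, 0.001, -0.0]
ft_force: [1.9, 3.2, 8.0]
opening: 0.0212
grasp_force: 60.0
```

```bash
python3 c.py .4815 .1995 6 5
```

```text
t 10.1667 angle -10.5 r 0.0509 z 0.1452 F [1.9 3.2 8. ] grip 60.00264286994934
[ 0.002 -0.005] [ 0.004 -0.01 ] [ 0.005 -0.015] [ 0.006 -0.02 ] [ 0.007 -0.025]
```

>>> step_hand:
  segments:
    - [0, 0.002, -0.005, 0, 0]
    - [0, 0.004, -0.01, 0, 0]
    - [0, 0.005, -0.015, 0, 0]
    - [0, 0.006, -0.02, 0, 0]
    - [0, 0.006, -0.02, 0, 0]
  grip_force: 60

```text
clock: 10.58
tcp_pos: [0.5291, 0.2098, 0.1453]
eef_rot: [0.983, 0.182, 0.001, 0.0]
ft_force: [1.7, 3.1, 5.8]
opening: 0.0212
grasp_force: 60.0
```

>>> step_hand:
  segments:
    - [0, 0, 0, 0, 0]
    - [0, 0, 0, 0, 0]
    - [0, 0, 0, 0, 0]

```text
clock: 10.83
tcp_pos: [0.5291, 0.2097, 0.1453]
eef_rot: [0.983, 0.182, 0.001, -0.0]
ft_force: [2.8, 2.9, 6.1]
opening: 0.0213
grasp_force: 60.0
```

```bash
python3 c.py .4815 .1995 5 1; python3 - <<'E'
from h import *
d=snap('scene','s5.png');d=snap('side','d5.png')
a=np.vstack([np.hstack([cv2.imread(f'pics/s{k}.png')[130:230,270:370],cv2.imread(f'pics/d{k}.png')[260:360,290:390]]) for k in(4,5)])
cv2.imwrite('pics/c5.png',cv2.resize(a,(600,600),interpolation=2))
E
```

```text
t 10.8333 angle 12.1 r 0.0486 z 0.1453 F [2.8 2.9 6.1] grip 60.00171661376953
[ 0.002 -0.004]
```

View pics/c5.png

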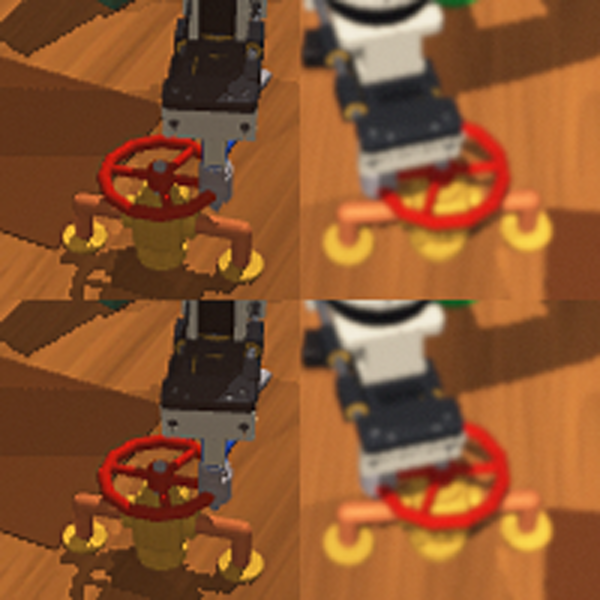

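The bottom row (now) and the top row (at the stop) show the boss and spokes in practically the same place, so the wheel is two turns open. I'll nudge about 2° to take up the pin's play, then hand in.

>>> step_hand:
  segments:
    - [0, 0.001, -0.002, 0, 0]
    - [0, 0.001, -0.002, 0, 0]
    - [0, 0.001, -0.002, 0, 0]
    - [0, 0.001, -0.002, 0, 0]
    - [0, 0.001, -0.002, 0, 0]
  grip_force: 60

```text
clock: 11.35
tcp_pos: [0.529, 0.2115, 0.1453]
eef_rot: [0.983, 0.182, 0.001, 0.0]
ft_force: [-1.0, -0.7, 6.4]
opening: 0.0214
grasp_force: 60.0
```

```bash
python3 c.py .4815 .1995 5 1; python3 -c "
from cell import order; print(order.job_done())"
```

```text
t 11.35 angle 14.2 r 0.049 z 0.1453 F [-1.  -0.7  6.4] grip 60.00230133533478
[ 0.001 -0.004] 
the job is handed in; nothing more can be done
None
```

I plugged the handle into the wheel, cranked it clockwise onto its stop, backed it off two full turns by my measurements, and handed in at 11.4 s with the handle still plugged in and gripped; no verdict was returned.

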